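Clear the stalled belt sander and reset its tripped cut-out

ROBOT

A 6-joint arm with a two-finger parallel gripper is mounted at the origin on the work surface. World frame = base frame: x ahead of the robot, y to its left, z up, the work surface at z = 0. Lengths are in m, angles in rad, forces in N, time in s.
With the tool pointing down it reaches from about 0.425 to 0.95 m from the base axis. Payload 3.5 kg.
Tool frame: the origin (TCP) lies midway between the tips of the shut fingers; the grasp point (between the pads) lies 19 mm behind it; z points along the fingers, x is the direction in which the jaws open and shut, and the axes are right-handed (so a half turn about z gives the same grasp; the last joint's range is limited). The gripper opens to 85 mm and grips with 20 to 120 N. Pads are 22 mm wide; open, the fingers measure 114 mm over their backs; the gripper's body (76 mm by 85 mm) begins 54 mm behind the grasp point. The pads swing forward as they close: fully open they stand 13 mm farther back than shut.
Start: joints at [-1.299, 0.286, 1.577, -0, 1.279, -0.15], TCP at [0.276, -0.616, 0.231] pointing down, gripper open.
Joint ranges: [-2.77, 2.77], [-0.9, 2.22], [0.21, 2.48], [-1.53, 4.67], [0.24, 2.81], [-2.84, 2.84]. Speed limits (rad/s): [2.79, 2.79, 3.14, 3.14, 3.14, 3.14].

INTERFACE

Orientations are given as a unit quaternion [x, y, z, w].
In Python, from plant import readout, optics, ctrl gives the robot as it stands. The module is installed in compiled form; this text tells all that it offers.
- The arm moves only by the shell command python3 -m crank 'ROWS' [OPENING] [FORCE]. ROWS is text: rows parted by semicolons, each of 6 numbers parted by spaces: the shift along the tool's x, y, z in mm, then the turn, a rotation vector about the tool's x, y, z in rad. In form: dx dy dz ax ay az; .... A call has 1 to 5 rows; each row shifts and turns the commanded pose from where the row before left it, along the tool's axes as they then stand; what a row does not reach is not made up. A row lasts 1/8 s, in which the tool goes at most 62.5 mm and 10.7 degrees, less where a joint would pass 70% of its speed; a pose out of reach is approached as far as the arm can. A call is refused whole if a number of a shift passes 62.5 or a number of a turn 0.188, either way. A call with a gripper value outside its range is refused whole. OPENING is the opening, from -1 (shut) to 1 (fully open), set as the call begins (- or left out, the last holds). The fingers move at their own pace and stop on an object; FORCE is the grip in N (left out, the last holds). Time passes only in rows, so rows that do not move let the fingers close. It gives the time, the measured TCP pose, the force and the opening at its end, in the units of the state.
- readout.get_state(): the state, without advancing time (a new reading comes with each control period).
- optics.read_camera(name): name is "scene" or "top" or "wrist"; returns the picture (420x560x3 uint8, red, green, blue); there is no depth.
- optics.calibration(name): a dict with "mtx" (3x3 intrinsics, pixels), "dist_coeffs" ([k1, k2, p1, p2, k3] as OpenCV has them; the pictures are not rectified), "rvec" (rotation vector, rad) and "tvec" (3), from world to camera coordinates, as OpenCV has them; the wrist camera has in their place "tool_from_camera" (4x4, takes a point from camera to tool coordinates, whose origin is the TCP and whose axes are the tool frame's). Camera axes: x right, y down, z forward; pixel columns grow to the right and rows downward; lengths in m; the calibration is good to about 2 mm. A picture is of the moment at which its call begins: read the wrist's pose just before it. calibration takes no time and is no camera call.
- ctrl.sign_off(): hands the job in, once; it reports no verdict.
Trained networks look in the newest picture that a camera, given by its name, has taken for a name from the list of things; names that differ only in an ending like _2 or _b are one class to them, and where a whole thing is asked for, a point or a joint stands for the part that bears it (a point fixed in the world has none). Each returns a list of dicts, best first, with "p" (0 to 1); they miss things now and then, are a little off and sometimes report something else, mostly with a low value. They report only what shows in the picture. A call takes as long as a camera call. They do not tell look-alikes from the thing itself.
- optics.recognise(camera, thing): "xy" ([column, row] as shares, 0 to 1, of the picture: columns of its width, rows of its height, amid what is visible of it).
The state is a dict: "time": time; "qpos": joint angles; "dq": joint speeds; "joint_efforts": joint torques, N m; "eef_pos": TCP position; "tcp_rot": TCP orientation; "contact_force": force on the tool from outside, world axes, zero at the start; "wrist_torque": the same for the moment, N m; "opening": opening from 0.0 (shut) to 1.0 (fully open).
Only numpy, scipy, OpenCV 4.12 (cv2) and the standard library are available. Lean on these libraries where they do the work, as an engineer would, in place of code of your own. Each camera call takes 0.05 s, during which the arm holds its last target.

TASK

An offcut has stalled the belt sander and the overload cut-out has tripped, leaving its lever part-way. First push the lever fully off (to the red end), then, with it off, slide the offcut without lifting it off the belt until it lies flat and wholly on the wooden side table, and only then throw the lever fully on (to the green end). Leave the glue bottle and the sanding block where they are.

Things in the scene. Friction and masses are not known exactly. Their poses are not given: they have to be found in the camera images.
- sander: Low grey bench belt sander, fixed, left or right of the cut-out box. Origin: at bench height under the belt's middle. Its x points across the belt, away from the side table; y along the belt; z up. The flat brown belt spans x -55 to 55 mm, y -148 to 84 mm, its top 60 mm above the bench. The machine ends at x = 63 mm, open bench behind.
- sander_table (a point): Middle of the top of the dark wooden side table, which joins the belt's -x edge: in the sander's frame x -206 to -56 mm, y -150 to 150 mm, its top 58 mm above the bench (2 mm lower than the belt). Axes as the sander's.
- sander_stop (a point): Middle of the top of the dark steel stop across the belt's -y end (sander y -160 to -148 mm), 81 mm above the bench. At the other end (sander y 84 to 159 mm) a green drive housing rises to 105 mm.
- offcut: The loose wooden offcut lying on the belt, partly red: 46 mm along its x, 150 mm along its y, 40 mm high, about 0.15 kg. Origin: centre of its underside. It starts with its length roughly along the belt, up to about 20 degrees askew.
- offcut_corner0 (a point): Bottom corner of the offcut, at its own x = -23 mm, y = -75 mm, z = 0.
- offcut_corner1 (a point): Bottom corner of the offcut, at its own x = -23 mm, y = 75 mm, z = 0.
- offcut_corner2 (a point): Bottom corner of the offcut, at its own x = 23 mm, y = -75 mm, z = 0.
- offcut_corner3 (a point): Bottom corner of the offcut, at its own x = 23 mm, y = 75 mm, z = 0.
- cutout: Fixed grey cut-out box, 150 (x) x 100 (y) x 75 mm high, with the reset lever on top. Origin: centre of its underside; z up. Its x points from the red bar (OFF end) to the green bar (ON end), both bars painted across its top. The lever's hinge lies along the box's y, 70 mm above the origin.
- lever_grip (a point): Centre of the lever's black cross-bar (60 mm long along the box's y, 22 mm in diameter), 90 mm from the hinge at the end of a 12 mm steel shaft. It swings in the box's x-z plane.
- lever (a joint): Lever angle: 0 = fully off, against its stop, leaning 0.6 rad from vertical to the red end (-x of the box); 0.6 = upright; 1.2 = fully on, against its stop, leaning 0.6 rad to the green end. Starts tripped, near upright. It has no spring and stays where it is left; moving it takes about 2 N at the cross-bar.
- glue: White glue bottle with an orange cap, 60 mm in diameter, 150 mm high, standing beyond the green end of the box. Origin: centre of its underside. Leave it alone.
- sandblock: Cork sanding block 70 x 110 x 30 mm lying behind the sander. Origin: centre of its underside. Leave it alone.
There are look-alikes about, which are no part of the job. Of the things that look like the offcut, the larger one is meant.

How it is judged:
By the outcome, as a careful person would: the job done as asked, in the order asked, and still so for the second after the job is handed in, with the robot touching nothing.
It also fails if it takes over 67 s, if anything falls off the work surface, if the arm or the gripper's body presses on something with over 40 N, if the wrist force passes 120 N, or if a joint passes its speed limit or range.

## Working session

There is one attempt and no reset: what is moved stays moved. The work goes in short steps, Python scripts to look and compute and a shell command to move; the robot and the scene stay as the last step left them, time stands still between calls to the robot, and variables do not carry over. Pictures are saved under pics/ and viewed, and the job is handed in when it is done.

```bash
mkdir -p pics; cat > h.py <<'E'
import numpy as np, cv2
from plant import readout, optics, ctrl
from scipy.spatial.transform import Rotation as R
def snap(cam,name):
    im=optics.read_camera(cam); cv2.imwrite(f'pics/{name}.png',im[:,:,::-1]); return im
def cal(cam):
    c=optics.calibration(cam); return c
def ray(cam,uv):
    c=cal(cam); K=np.array(c['mtx']);d=np.array(c['dist_coeffs'])
    n=cv2.undistortPoints(np.array([[uv]],float),K,d)[0,0]; v=np.array([n[0],n[1],1.])
    if cam=='wrist':
        s=readout.get_state();T=np.array(c['tool_from_camera']);Rt=R.from_quat(s['tcp_rot']).as_matrix()
        return Rt@T[:3,3]+np.array(s['eef_pos']), Rt@T[:3,:3]@v
    Rm=cv2.Rodrigues(np.array(c['rvec'],float))[0];t=np.array(c['tvec'],float).ravel()
    return -Rm.T@t, Rm.T@v
def atz(cam,uv,z):
    o,v=ray(cam,uv); return o+v*(z-o[2])/v[2]
def proj(cam,P):
    c=cal(cam)
    return cv2.projectPoints(np.array(P,float).reshape(-1,3),np.array(c['rvec'],float),np.array(c['tvec'],float),np.array(c['mtx']),np.array(c['dist_coeffs']))[0].reshape(-1,2)
def st():
    s=readout.get_state(); print({k:np.round(v,4).tolist() for k,v in s.items()})
    print('tool axes cols\n',np.round(R.from_quat(s['tcp_rot']).as_matrix(),3))
E
python3 - <<'E'
from h import *
st()
for c in ['scene','top','wrist']:
    snap(c,c+'0')
for c in ['scene','top']:
    cc=cal(c);print(c,np.round(ray(c,(280,210)),3).tolist())
    for t in ['sander','sander_table','sander_stop','offcut','cutout','lever_grip','glue','sandblock','offcut_corner0']:
        print(t,[(round(d['p'],2),np.round(np.array(d['xy'])*[560,420]).tolist()) for d in optics.recognise(c,t)])
E
```

```text
{'time': 0.0, 'qpos': [-1.299, 0.2872, 1.5782, -0.0, 1.2786, -0.15], 'dq': [-0.0, -0.0004, -0.0007, 0.0007, -0.0007, -0.0003], 'joint_efforts': [0.0003, -40.5979, -29.2625, -0.0002, 0.0058, -0.0], 'eef_pos': [0.2762, -0.6152, 0.2299], 'tcp_rot': [0.8395, -0.5434, -0.0009, -0.0008], 'contact_force': [-0.3511, 0.1288, 0.504], 'wrist_torque': [-0.021, 0.0376, -0.0145], 'opening': 1.0036}
tool axes cols
 [[ 0.409 -0.912 -0.001]
 [-0.912 -0.409  0.002]
 [-0.002 -0.    -1.   ]]
scene [[1.159, -0.628, 0.812], [-0.544, 0.511, -0.666]]
sander [(0.64, [322.0, 167.0])]
sander_table [(0.68, [338.0, 169.0]), (0.63, [325.0, 173.0])]
sander_stop [(0.76, [324.0, 171.0])]
offcut [(0.74, [364.0, 248.0]), (0.6, [339.0, 169.0])]
cutout [(0.98, [211.0, 262.0])]
lever_grip [(0.56, [210.0, 227.0]), (0.16, [323.0, 174.0])]
glue [(0.82, [210.0, 311.0])]
sandblock [(0.77, [387.0, 213.0])]
offcut_corner0 [(0.76, [365.0, 251.0]), (0.64, [339.0, 170.0]), (0.28, [209.0, 225.0])]
top [[0.296, -0.07, 1.551], [0.185, -0.033, -0.982]]
sander [(0.95, [173.0, 244.0])]
sander_table []
sander_stop [(0.71, [174.0, 245.0]), (0.37, [180.0, 218.0])]
offcut [(0.95, [181.0, 216.0]), (0.68, [227.0, 160.0])]
cutout [(0.78, [328.0, 217.0])]
lever_grip [(0.63, [335.0, 208.0])]
glue [(0.88, [359.0, 176.0]), (0.58, [171.0, 245.0]), (0.29, [335.0, 205.0])]
sandblock [(0.74, [183.0, 218.0]), (0.68, [177.0, 174.0]), (0.19, [172.0, 242.0])]
offcut_corner0 [(0.66, [182.0, 219.0]), (0.58, [225.0, 158.0]), (0.39, [170.0, 244.0])]
```

```bash
python3 - <<'E'
import cv2
a=cv2.imread('pics/top0.png')[110:330,90:400];cv2.imwrite('pics/topc.png',cv2.resize(a,None,fx=2.5,fy=2.5,interpolation=3))
a=cv2.imread('pics/scene0.png')[110:360,150:450];cv2.imwrite('pics/scenec.png',cv2.resize(a,None,fx=2.4,fy=2.4,interpolation=3))
E
```

```text
(no output)
```

View pics/topc.png

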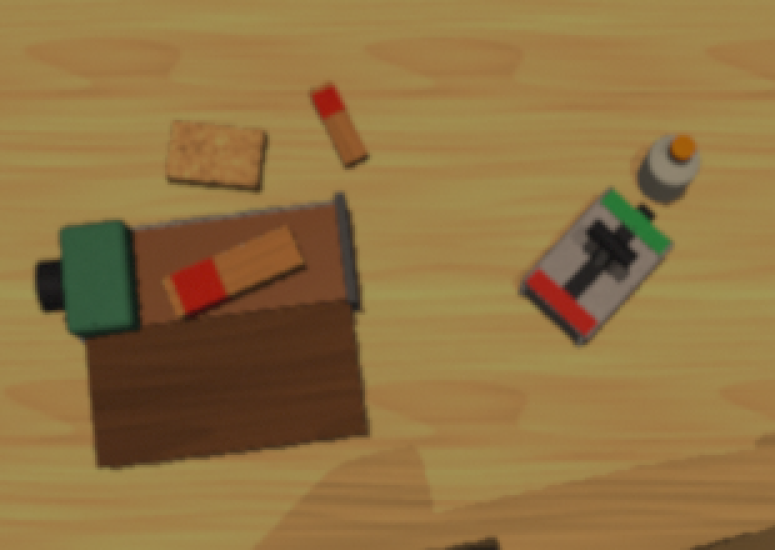

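View pics/scenec.png

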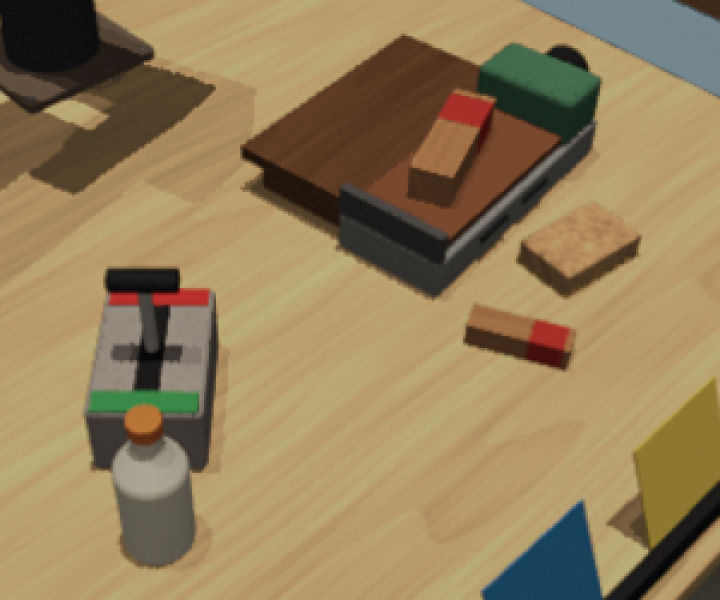

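View pics/scene0.png

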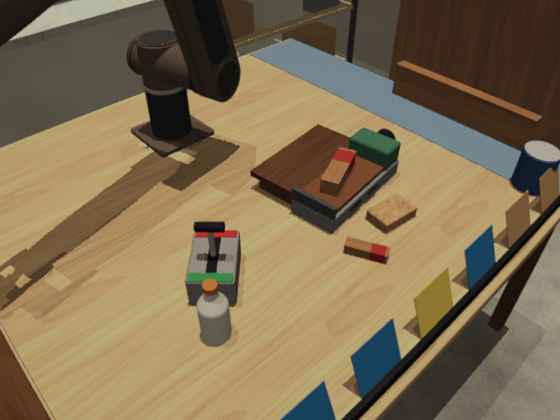

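```bash
cat > fit.py <<'E'
from h import *
from scipy.optimize import least_squares
T=lambda a:np.array(a,float)/2.5+[90,110]
S=lambda a:np.array(a,float)/2.4+[150,110]
def pts(p,L):
    c,s=np.cos(p[2]),np.sin(p[2]);L=np.array(L,float)/1000
    return np.c_[p[0]+c*L[:,0]-s*L[:,1],p[1]+s*L[:,0]+c*L[:,1],L[:,2]]
def fit(name,x0,obs):
    f=lambda p:np.concatenate([(proj(cam,pts(p,[l]))[0]-uv) for cam,uv,l in obs])
    r=least_squares(f,x0,loss='soft_l1');print(name,np.round(r.x,4).tolist(),'res',np.round(f(r.x),1).tolist());return r.x
t,s='top','scene'
sa=fit('sander',[.5,.25,0],[(t,T([97,467]),(-206,150,58)),(t,T([369,434]),(-206,-150,58)),(t,T([360,305]),(-63,-160,81)) ,(s,S([244,151]),(-206,-150,58)),(s,S([404,36]),(-206,150,58))])
cu=fit('cutout',[.5,-.2,-.7],[(t,T([612,188]),(75,50,75)),(t,T([672,243]),(75,-50,75)),(t,T([527,280]),(-75,50,75)),(t,T([586,335]),(-75,-50,75)),
 (s,S([107,290]),(-75,-50,75)),(s,S([216,290]),(-75,50,75)),(s,S([88,411]),(75,-50,75)),(s,S([200,411]),(75,50,75))])
of=fit('offcut',[.5,.2,.3],[(t,T([290,227]),(23,-75,100)),(t,T([303,264]),(-23,-75,100)),(t,T([185,317]),(-23,75,100)),(t,T([164,278]),(23,75,100)),
 (s,S([440,205]),(-23,-75,60)) if 0 else (s,S([410,164]),(-23,-75,100)),(s,S([457,172]),(23,-75,100)),(s,S([497,100]),(23,75,100)),(s,S([457,89]),(-23,75,100))])
def draw(cam,name,crop,f):
    a=cv2.imread(name)
    a=cv2.resize(a[crop[1]:crop[3],crop[0]:crop[2]],None,fx=f,fy=f,interpolation=3)
    def poly(p,L,col):
        u=(proj(cam,pts(p,L))-[crop[0],crop[1]]+.5)*f
        cv2.polylines(a,[u.astype(int)],True,col,1)
    poly(sa,[(-206,150,58),(-206,-150,58),(-56,-150,58),(-56,150,58)],(255,0,0))
    poly(sa,[(55,84,60),(55,-148,60),(-55,-148,60),(-55,84,60)],(0,255,255))
    poly(cu,[(75,50,75),(75,-50,75),(-75,-50,75),(-75,50,75)],(255,0,0))
    poly(of,[(23,75,100),(23,-75,100),(-23,-75,100),(-23,75,100)],(255,0,255))
    poly(of,[(23,75,60),(23,-75,60),(-23,-75,60),(-23,75,60)],(0,255,0))
    for th,col in [(-.6,(0,0,255)),(0,(255,255,255)),(.2,(255,255,255)),(.6,(0,255,0)),(-.2,(255,255,255))]:
        x=90*np.sin(th);z=70+90*np.cos(th); poly(cu,[(x,-30,z),(x,30,z)],col)
    cv2.imwrite('pics/ov_'+cam+'.png',a)
draw('top','pics/top0.png',(90,110,400,330),2.5);draw('scene','pics/scene0.png',(150,110,450,360),2.4)
C,Sn=np.cos(sa[2]),np.sin(sa[2]);
Pi=np.c_[pts(of,[(-23,-75,60),(-23,75,60),(23,-75,60),(23,75,60)])][:,:2]-sa[:2]
print('offcut corners in sander mm',np.round(1000*Pi@np.array([[C,-Sn],[Sn,C]])).tolist())
for n,th in [('off',-.6),('on',.6),('up',0)]: print(n,np.round(pts(cu,[(90*np.sin(th),0,70+90*np.cos(th))]),4).tolist())
E
python3 fit.py
```

```text
sander [0.5584, 0.1732, 0.1248] res [0.1, -0.4, -0.6, -0.4, 0.2, -1.6, -2.6, -3.4, -0.2, -1.9]
cutout [0.5628, -0.2582, -0.7596] res [-0.5, -2.3, 1.8, -0.3, -2.6, -1.0, 0.4, 1.7, -0.1, -2.3, -0.2, -1.7, -3.1, 0.1, 0.9, 1.0]
offcut [0.5484, 0.145, 0.411] res [-0.6, -1.6, 0.6, -1.3, -3.1, -0.8, -0.9, -0.5, -0.8, -0.2, -2.2, 1.4, -0.6, -1.6, -0.8, -1.2]
offcut corners in sander mm [[-14.0, -105.0], [-57.0, 39.0], [30.0, -92.0], [-13.0, 52.0]]
off [[0.526, -0.2232, 0.1443]]
on [[0.5997, -0.2932, 0.1443]]
up [[0.5628, -0.2582, 0.16]]
```

```bash
sleep 1
```

```text
(no output)
```

View pics/ov_top.png

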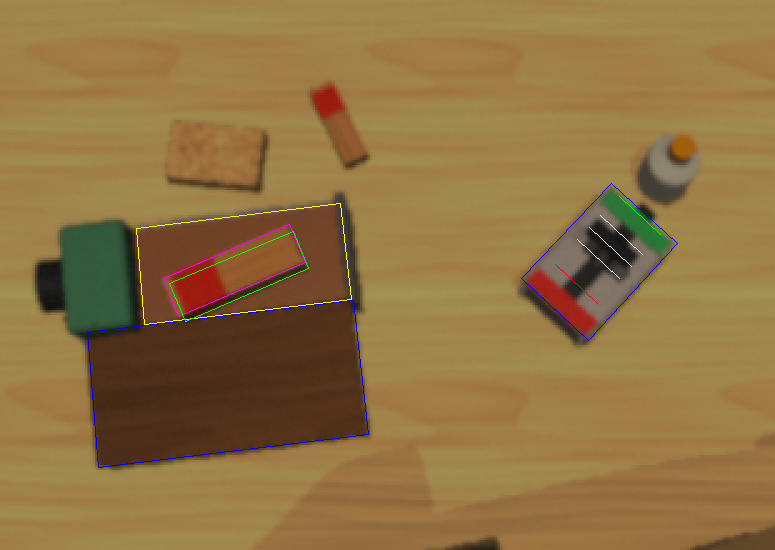

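View pics/ov_scene.png

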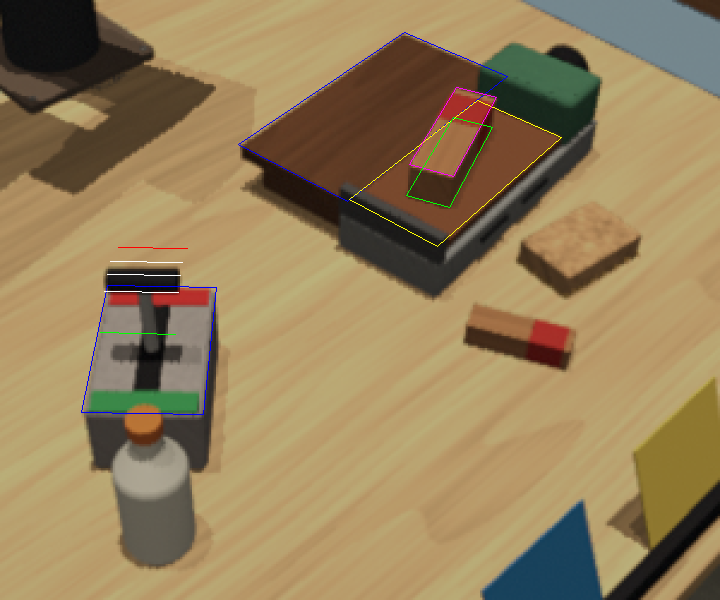

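```bash
cat > go.py <<'E'
from h import *
def plan(x,y,z,yaw=None):
    s=readout.get_state();Rm=R.from_quat(s['tcp_rot']).as_matrix()
    d=np.array([x,y,z])-s['eef_pos'];
    print('t',round(s['time'],2),'tcp',np.round(s['eef_pos'],4),'F',np.round(s['contact_force'],1),'open',round(s['opening'],2))
    a=np.arctan2(Rm[1,0],Rm[0,0]); print('yaw',round(a,3),'tilt',np.round(Rm[:2,2],3),'shift tool mm',np.round(Rm.T@d*1000,1),'norm',round(1000*np.linalg.norm(d),1))
    if yaw is not None:
        # shift in tool axes after turning first
        dy=(yaw-a+np.pi/2)%np.pi-np.pi/2; print('turn about tool z first',round(-dy,3)); R2=R.from_rotvec([0,0,dy]).as_matrix()@Rm; print('shift after turn',np.round(R2.T@d*1000,1))
E
python3 - <<'E'
from go import *
print('glue',atz('scene',(210,338),0),atz('top',(357,187),0.0), 'q6 now')
plan(.5954,-.2892,.230,-.7596)
cv2.imwrite('pics/crop_off.png',cv2.resize(cv2.imread('pics/top0.png')[130:270,140:260],None,fx=4,fy=4,interpolation=3))
E
```

```text
glue [ 0.67790415 -0.36104626  0.        ] [ 0.65751967 -0.35140685  0.        ] q6 now
t 1.05 tcp [ 0.2764 -0.6158  0.2314] F [-0.6 -0.9 -0.2] open 1.0
yaw -1.149 tilt [ 0. -0.] shift tool mm [-167.4 -424.8    1.4] norm 456.6
turn about tool z first -0.389
shift after turn [   6.4 -456.5    1.4]
```

View pics/crop_off.png

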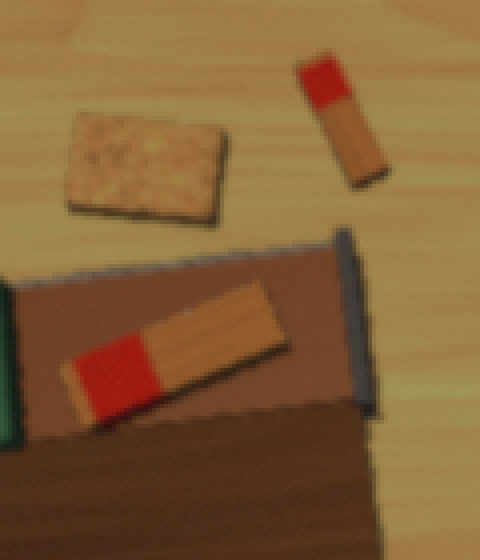

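Candidates for the offcut: the large block on the belt (top px 181,216) and a small, also red-banded block on the bench (227,160). The close crop confirms that the belt one is the larger and lies on the belt, so that is the offcut. The lever bar is at (335,207); the black knob at the housing (about 108,224) is not it. The overlays fit the box, sander and offcut to 1–3 px.

```bash
python3 -m crank '0 0 0 0 0 -0.13; 0 0 0 0 0 -0.13; 0 0 0 0 0 -0.13; 0 -40 0 0 0 0; 0 -57 0 0 0 0' -1 40 && python3 -m crank '0 -57 0 0 0 0;0 -57 0 0 0 0;0 -57 0 0 0 0;0 -57 0 0 0 0;0 -57 0 0 0 0' && python3 -m crank '0 -57 0 0 0 0;6 -17 0 0 0 0;0 0 0 0 0 0;0 0 0 0 0 0'; python3 - <<'E'
from go import *
plan(.5954,-.2892,.135,-.7596); snap('scene','s1');snap('wrist','w1')
cu=[0.5628,-0.2582];
E
```

```text
time: 1.68
eef_pos: [0.3429, -0.5456, 0.2313]
tcp_rot: [0.928, -0.372, 0.0, 0.0]
contact_force: [0.8, -0.7, -0.4]
opening: -0.001
time: 2.3
eef_pos: [0.5404, -0.3372, 0.2316]
tcp_rot: [0.929, -0.37, 0.0, 0.0]
contact_force: [-0.3, -1.1, -0.6]
opening: -0.004
time: 2.8
eef_pos: [0.5936, -0.2904, 0.2312]
tcp_rot: [0.929, -0.371, -0.0, 0.0]
contact_force: [-0.2, -0.9, 0.5]
opening: -0.0
t 2.8 tcp [ 0.5936 -0.2904  0.2312] F [-0.2 -0.9  0.5] open -0.0
yaw -0.76 tilt [-0.001 -0.   ] shift tool mm [ 0.5 -2.1 96.2] norm 96.2
turn about tool z first -0.001
shift after turn [ 0.5 -2.1 96.2]
```

View pics/s1.png

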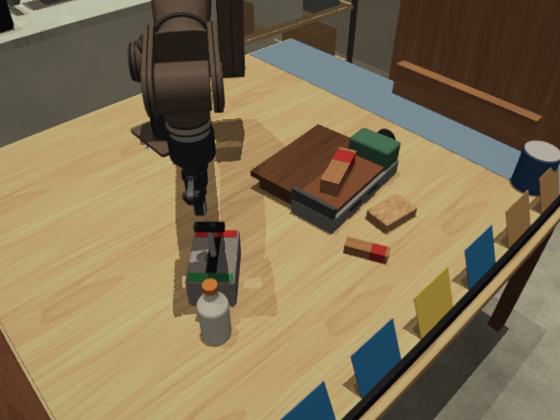

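View pics/w1.png

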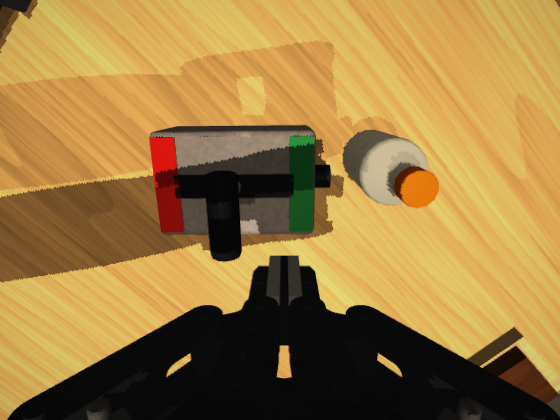

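```bash
python3 - <<'E'
from go import *
c,s=np.cos(-.7596),np.sin(-.7596)
def loc(p): d=p[:2]-np.array([.5628,-.2582]); return np.round(1000*np.array([c*d[0]+s*d[1],-s*d[0]+c*d[1]]),1)
for n,uv,z in [('bar top mid',(224,218),.165),('bar end',(226,258),.16),('bar end2',(222,172),.16),('box r',(150,135),.075),('box g',(314,135),.075),('g2',(314,233),.075),('r2',(163,233),.075),('glue cap',(417,187),.15)]:
    print(n,loc(atz('wrist',uv,z)))
E
```

```text
bar top mid [3.8 0.4]
bar end [  2.5 -31.6]
bar end2 [ 3.3 30.7]
box r [-75.3  47. ]
box g [70.6 46.5]
g2 [ 73.  -46.8]
r2 [-74.  -46.8]
glue cap [137.  18.]
```

```bash
python3 -m crank '0 0 48 0 0 0;0 0 48 0 0 0;0 0 0 0 0 0' && python3 -m crank '-15 0 0 0 0 0;-15 0 0 0 0 0;-15 0 0 0 0 0;-13 0 0 0 0 0; 0 0 0 0 0 0'; python3 - <<'E'
from go import *
plan(.526,-.2232,.135); snap('scene','s2');snap('wrist','w2')
E
```

```text
time: 3.28
eef_pos: [0.5908, -0.2882, 0.1301]
tcp_rot: [0.928, -0.371, -0.005, -0.001]
contact_force: [-0.2, 0.8, 0.1]
opening: -0.0
time: 3.9
eef_pos: [0.5515, -0.2477, 0.1354]
tcp_rot: [0.929, -0.37, -0.001, -0.0]
contact_force: [0.8, 0.3, 0.8]
opening: -0.001
t 3.9 tcp [ 0.5515 -0.2477  0.1354] F [0.8 0.3 0.8] open -0.0
yaw -0.759 tilt [-0.001  0.001] shift tool mm [-35.4  -0.3   0.5] norm 35.4
```

View pics/w2.png

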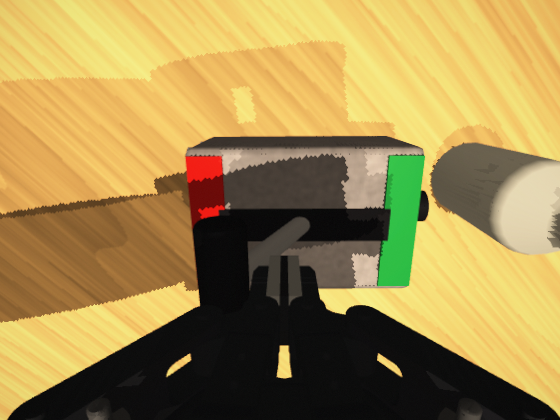

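```bash
python3 -m crank '-6 0 0 0 0 0;-4 0 0 0 0 0;0 0 0 0 0 0' && python3 -m crank '-3 0 0 0 0 0;0 0 0 0 0 0'&& python3 -m crank '-3 0 0 0 0 0;0 0 0 0 0 0'; python3 - <<'E'
from go import *
plan(.526,-.2232,.135); snap('scene','s3');snap('wrist','w3')
E
```

```text
time: 4.38
eef_pos: [0.545, -0.2421, 0.1351]
tcp_rot: [0.929, -0.37, -0.0, -0.0]
contact_force: [0.9, -0.3, -0.0]
opening: 0.001
time: 4.62
eef_pos: [0.5429, -0.2402, 0.1354]
tcp_rot: [0.929, -0.37, -0.0, -0.0]
contact_force: [0.4, -1.5, -0.9]
opening: 0.006
time: 4.88
eef_pos: [0.5416, -0.2389, 0.1357]
tcp_rot: [0.929, -0.37, 0.002, 0.001]
contact_force: [3.5, -3.5, -2.2]
opening: -0.0
t 4.88 tcp [ 0.5416 -0.2389  0.1357] F [ 3.5 -3.5 -2.2] open -0.0
yaw -0.759 tilt [ 0.003 -0.002] shift tool mm [-22.1  -0.7   0.7] norm 22.1
```

View pics/w3.png

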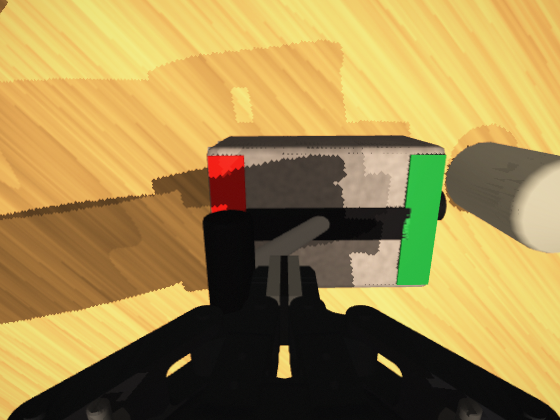

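```bash
python3 -m crank '-3 0 0 0 0 0;0 0 0 0 0 0' && python3 -m crank '-3 0 0 0 0 0;0 0 0 0 0 0'; python3 - <<'E'
from go import *
plan(.526,-.2232,.135); 
E
```

```text
time: 5.22
eef_pos: [0.5413, -0.2386, 0.1368]
tcp_rot: [0.929, -0.371, 0.005, 0.002]
contact_force: [7.8, -7.6, -2.8]
opening: -0.0
time: 5.48
eef_pos: [0.5409, -0.2383, 0.138]
tcp_rot: [0.929, -0.371, 0.009, 0.003]
contact_force: [11.4, -9.2, -4.4]
opening: 0.002
t 5.47 tcp [ 0.5409 -0.2383  0.138 ] F [11.4 -9.2 -4.4] open 0.0
yaw -0.759 tilt [ 0.014 -0.011] shift tool mm [-21.3  -0.6   2.7] norm 21.5
```

```bash
python3 -m crank '15 0 0 0 0 0;10 0 0 0 0 0;0 0 -50 0 0 0;0 0 -50 0 0 0; 0 0 0 0 0 0' 1; python3 - <<'E'
from go import *
plan(.6016,.1682,.23,.411-np.pi/2); snap('scene','s4');snap('top','t4');snap('wrist','w4')
a=cv2.imread('pics/scene0.png')[180:330,150:270];b=cv2.imread('pics/s4.png')[180:330,150:270]
cv2.imwrite('pics/cmp4.png',cv2.resize(np.hstack([a,b]),None,fx=3,fy=3))
E
```

```text
time: 6.1
eef_pos: [0.5565, -0.2522, 0.2408]
tcp_rot: [0.929, -0.37, 0.004, 0.001]
contact_force: [0.6, -0.4, -0.5]
opening: 1.0
t 6.1 tcp [ 0.5565 -0.2522  0.2408] F [ 0.6 -0.4 -0.5] open 1.0
yaw -0.759 tilt [ 0.007 -0.004] shift tool mm [-256.6 -336.1    9.4] norm 422.9
turn about tool z first 0.401
shift after turn [-367.5 -209.3    8.3]
```

View pics/cmp4.png

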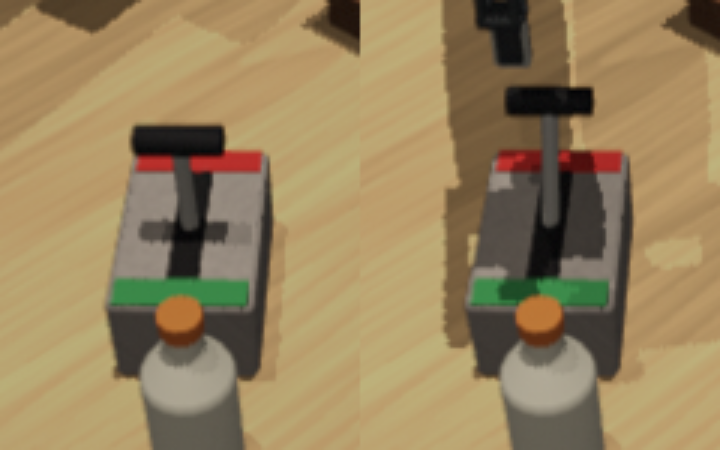

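View pics/w4.png

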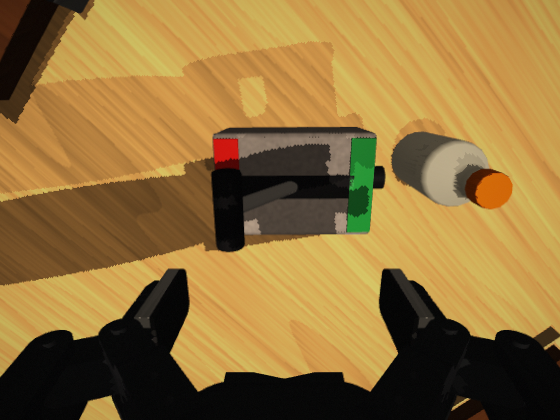

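```bash
python3 - <<'E'
from go import *
c,s=np.cos(-.7596),np.sin(-.7596)
def loc(p): d=p[:2]-np.array([.5628,-.2582]); return np.round(1000*np.array([c*d[0]+s*d[1],-s*d[0]+c*d[1]]),1)
for n,uv,z in [('bar',(228.5,210),.148),('end',(229,248),.144),('box r',(214,137),.075),('box g',(376,135),.075),('box r2',(219,233),.075),('box g2',(371,233),.075)]:
    print(n,loc(atz('wrist',uv,z)))
E
python3 -m crank '0 0 0 0 0 0.133; 0 0 0 0 0 0.134;0 0 0 0 0 0.134;-50 -29 0 0 0 0; -50 -29 0 0 0 0' && python3 -m crank '-50 -29 0 0 0 0; -50 -29 0 0 0 0;-50 -29 0 0 0 0;-50 -29 0 0 0 0;-50 -29 0 0 0 0' && python3 -m crank '-17 -6 0 0 0 0;0 0 0 0 0 0;0 0 0 0 0 0'
python3 - <<'E'
from go import *
plan(.6016,.1682,.23,.411-np.pi/2); snap('wrist','w5')
E
```

```text
bar [-53.1   1.3]
end [-55.  -30.7]
box r [-75.8  46.3]
box g [69.2 48.3]
box r2 [-76.6 -46.3]
box g2 [ 72.2 -45.9]
time: 6.88
eef_pos: [0.5665, -0.135, 0.2323]
tcp_rot: [0.836, -0.549, -0.003, 0.0]
contact_force: [0.3, 0.2, 0.0]
opening: 0.999
time: 7.5
eef_pos: [0.5995, 0.1525, 0.2324]
tcp_rot: [0.836, -0.548, -0.002, 0.002]
contact_force: [0.5, -0.5, 0.6]
opening: 1.003
time: 7.88
eef_pos: [0.5993, 0.1672, 0.2344]
tcp_rot: [0.836, -0.549, -0.001, 0.001]
contact_force: [0.0, -0.7, 0.4]
opening: 0.999
t 7.88 tcp [0.5993 0.1672 0.2344] F [ 0.  -0.7  0.4] open 1.0
yaw -1.161 tilt [-0.002 -0.001] shift tool mm [ 0.  -2.5  4.4] norm 5.0
turn about tool z first -0.001
shift after turn [ 0.  -2.5  4.4]
```

View pics/w5.png

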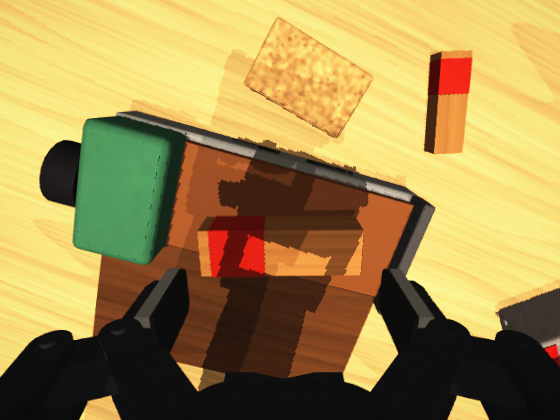

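```bash
python3 - <<'E'
from go import *
cv2.imwrite('pics/w5c.png',cv2.resize(cv2.imread('pics/w5.png')[190:300,170:390],None,fx=3.5,fy=3.5,interpolation=3))
s=readout.get_state();Rm=R.from_quat(s['tcp_rot']).as_matrix()
for uv,z in [((198,233),.1),((362,233),.1),((361,275),.1),((203,276),.1),((362,216),.06),((208,217),.06),((435,207),.081)]:
    p=atz('wrist',uv,z);print(np.round(p,4),'tool mm',np.round(Rm.T@(p-s['eef_pos'])*1000,1))
E
```

```text
[0.5354 0.2239 0.1   ] tool mm [-77.7  36.1 134.8]
[0.5944 0.0881 0.1   ] tool mm [ 70.3  36.  134.8]
[0.5561 0.0691 0.1   ] tool mm [ 72.6  78.6 134.9]
[0.4958 0.2054 0.1   ] tool mm [-76.5  79.8 134.8]
[0.6   0.081 0.06 ] tool mm [ 79.1  33.6 174.8]
[0.5368 0.2239 0.06  ] tool mm [-77.2  34.8 174.8]
[0.6402 0.0292 0.081 ] tool mm [142.6  17.3 153.8]
```

View pics/w5c.png

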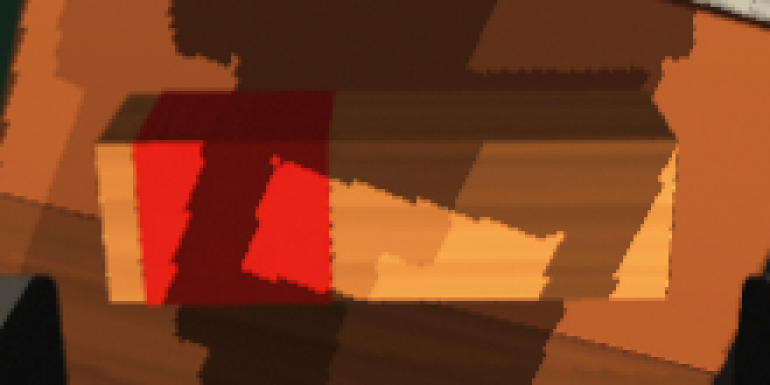

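```bash
python3 -m crank '0 0 55 0 0 0;0 0 55 0 0 0;0 0 30 0 0 0;0 0 0 0 0 0' && python3 -m crank '0 0 28 0 0 0;0 0 0 0 0 0'
python3 - <<'E'
from go import *
plan(.6016,.1682,.066,.411-np.pi/2); snap('wrist','w6');snap('scene','s6')
E
```

```text
time: 8.43
eef_pos: [0.5975, 0.1668, 0.092]
tcp_rot: [0.836, -0.549, -0.003, 0.002]
contact_force: [-1.0, -0.6, 0.5]
opening: 1.003
time: 8.68
eef_pos: [0.5994, 0.1678, 0.0673]
tcp_rot: [0.836, -0.549, -0.001, 0.001]
contact_force: [-0.5, -0.3, 0.5]
opening: 0.999
t 8.68 tcp [0.5994 0.1678 0.0673] F [-0.5 -0.3  0.5] open 1.0
yaw -1.161 tilt [-0.002 -0.   ] shift tool mm [ 0.5 -2.2  1.3] norm 2.6
turn about tool z first -0.001
shift after turn [ 0.5 -2.2  1.3]
```

View pics/w6.png

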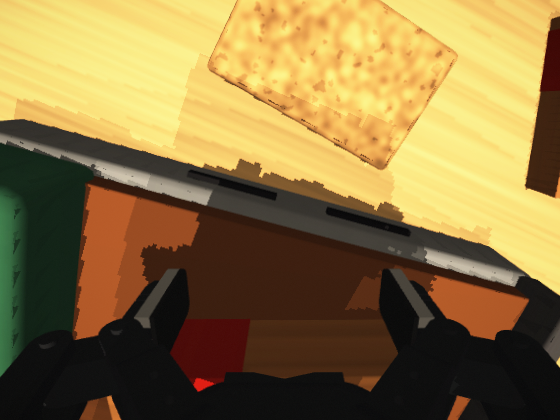

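View pics/s6.png

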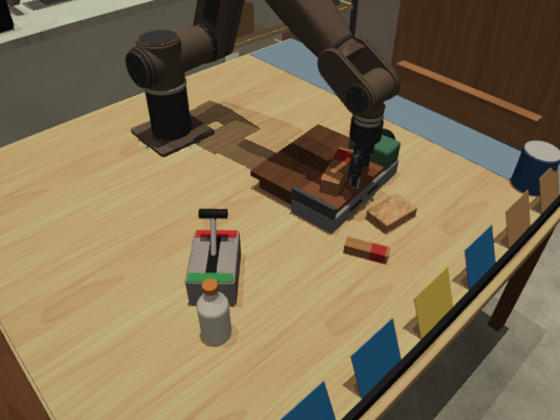

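```bash
python3 -m crank '0 8 1 0 0 0;0 8 1 0 0 0;0 6 0 0 0 0;0 6 0 0 0 0;0 6 0 0 0 0' && python3 -m crank '0 10 0 0 0 0.04;0 10 0 0 0 0.04;0 10 0 0 0 0.04;0 0 0 0 0 0'
python3 - <<'E'
from go import *
plan(.4653,.1363,.066,.1248-np.pi/2); snap('top','t7');snap('scene','s7')
a=cv2.imread('pics/s7.png')[100:240,230:430];b=cv2.imread('pics/t7.png')[170:310,100:300]
cv2.imwrite('pics/c7.png',cv2.resize(np.hstack([a,b]),None,fx=2,fy=2,interpolation=3))
E
```

```text
time: 9.4
eef_pos: [0.5686, 0.155, 0.0657]
tcp_rot: [0.836, -0.548, 0.0, -0.0]
contact_force: [1.7, 0.8, 0.4]
opening: 1.0
time: 9.9
eef_pos: [0.5391, 0.144, 0.0649]
tcp_rot: [0.802, -0.598, -0.001, 0.001]
contact_force: [-1.3, 0.0, 0.2]
opening: 1.003
t 9.9 tcp [0.5391 0.144  0.0649] F [-1.3  0.   0.2] open 1.0
yaw -1.281 tilt [-0.002 -0.   ] shift tool mm [-13.7  72.9  -1. ] norm 74.2
turn about tool z first 0.165
shift after turn [-1.5 74.2 -1. ]
```

View pics/c7.png

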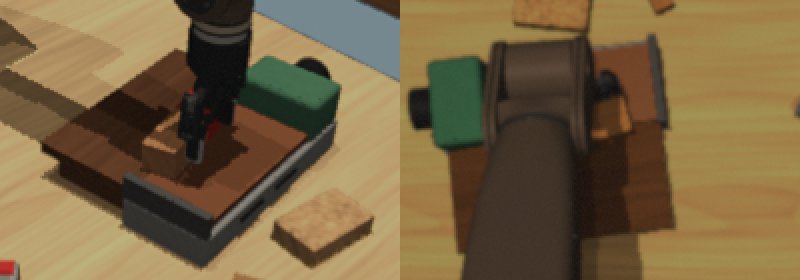

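The offcut is moving flat ahead of the open fingers. I'll keep pushing and finish the turn.

```bash
python3 -m crank '0 10 0 0 0 0.05;0 10 0 0 0 0.05;0 10 0 0 0 0.05;0 10 0 0 0 0.015;0 0 0 0 0 0' && python3 -m crank '0 10 0 0 0 0;0 10 0 0 0 0;0 8 0 0 0 0;0 6 0 0 0 0;0 0 0 0 0 0'
python3 - <<'E'
from go import *
plan(.4653,.1363,.066,.1248-np.pi/2); snap('top','t8');snap('scene','s8')
a=cv2.imread('pics/s8.png')[100:240,230:430];b=cv2.imread('pics/t8.png')[170:310,100:300]
cv2.imwrite('pics/c8.png',cv2.resize(np.hstack([a,b]),None,fx=2,fy=2,interpolation=3))
E
```

```text
time: 10.62
eef_pos: [0.5007, 0.1357, 0.065]
tcp_rot: [0.75, -0.661, -0.0, 0.0]
contact_force: [1.1, 0.3, -0.9]
opening: 0.998
time: 11.25
eef_pos: [0.467, 0.1314, 0.0652]
tcp_rot: [0.75, -0.661, -0.0, 0.0]
contact_force: [0.6, 0.7, -0.2]
opening: 0.999
t 11.25 tcp [0.467  0.1314 0.0652] F [ 0.6  0.7 -0.2] open 1.0
yaw -1.445 tilt [-0.001 -0.   ] shift tool mm [-5.1  1.1 -0.8] norm 5.3
turn about tool z first 0.001
shift after turn [-5.1  1.1 -0.8]
```

View pics/c8.png

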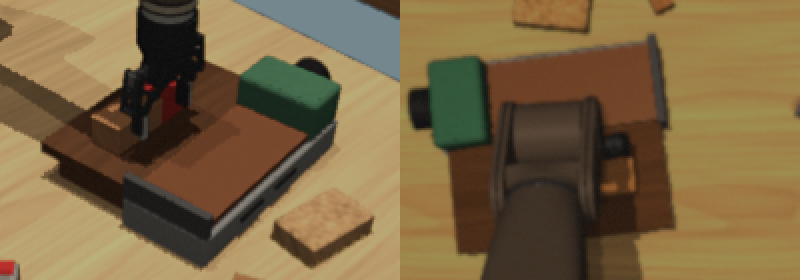

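```bash
python3 -m crank '0 -12 0 0 0 0;0 -18 0 0 0 0;0 0 -57 0 0 0;0 0 -57 0 0 0;0 0 -57 0 0 0' -1 && python3 -m crank '0 -30 0 0 0 0;0 -30 0 0 0 0;0 0 0 0 0 0'
python3 - <<'E'
from go import *
plan(.526,-.2232,.23,-.7596); snap('wrist','w9')
E
```

```text
time: 11.98
eef_pos: [0.4982, 0.1352, 0.238]
tcp_rot: [0.75, -0.661, -0.0, 0.0]
contact_force: [-0.0, 0.4, 0.5]
opening: 0.002
time: 12.35
eef_pos: [0.5588, 0.1427, 0.2361]
tcp_rot: [0.75, -0.661, -0.0, 0.0]
contact_force: [-0.1, -0.6, 0.2]
opening: 0.001
t 12.35 tcp [0.5588 0.1427 0.2361] F [-0.1 -0.6  0.2] open 0.0
yaw -1.445 tilt [-0. -0.] shift tool mm [358.9  78.3   6.1] norm 367.4
turn about tool z first -0.686
shift after turn [228.2 287.9   6.2]
```

View pics/w9.png

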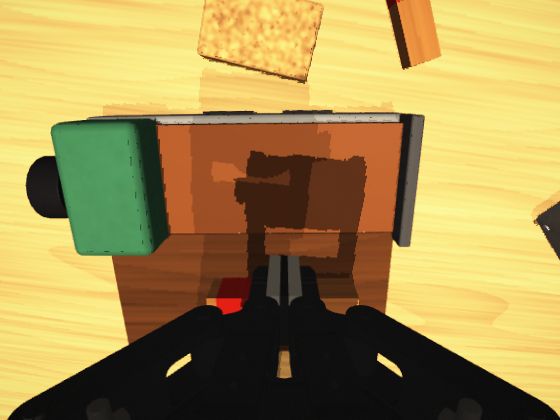

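```bash
python3 -m crank '0 0 0 0 0 -0.172;0 0 0 0 0 -0.172;0 0 0 0 0 -0.172;0 0 0 0 0 -0.17;0 0 0 0 0 0' && python3 - <<'E'
from go import *
plan(.4867,-.1859,.235,-.7596)
E
```

```text
time: 13.02
eef_pos: [0.5563, 0.1427, 0.236]
tcp_rot: [0.929, -0.371, -0.0, 0.0]
contact_force: [0.2, 0.2, 0.2]
opening: -0.002
t 13.03 tcp [0.5563 0.1427 0.236 ] F [0.2 0.2 0.2] open -0.0
yaw -0.761 tilt [-0.001 -0.   ] shift tool mm [176.2 286.    1.1] norm 335.9
turn about tool z first -0.001
shift after turn [175.8 286.2   1.1]
```

```bash
python3 -m crank '29 48 0 0 0 0;29 48 0 0 0 0;29 48 0 0 0 0;29 48 0 0 0 0;29 48 0 0 0 0' && python3 -m crank '31 46 0 0 0 0;0 0 0 0 0 0;0 0 0 0 0 0'; python3 - <<'E'
from go import *
plan(.4867,-.1859,.135,-.7596)
for c in ['top','scene','wrist']: snap(c,c+'10')
b=cv2.imread('pics/top10.png')[110:330,90:400];cv2.imwrite('pics/t10c.png',cv2.resize(b,None,fx=2.5,fy=2.5,interpolation=3))
E
```

```text
time: 13.65
eef_pos: [0.4962, -0.1326, 0.2364]
tcp_rot: [0.928, -0.372, 0.0, -0.0]
contact_force: [0.9, 0.5, -0.1]
opening: -0.004
time: 14.02
eef_pos: [0.4877, -0.1854, 0.2361]
tcp_rot: [0.928, -0.371, -0.0, -0.0]
contact_force: [-0.6, -0.7, 0.5]
opening: 0.002
t 14.03 tcp [ 0.4877 -0.1854  0.2361] F [-0.6 -0.7  0.5] open 0.0
yaw -0.761 tilt [-0.     0.001] shift tool mm [ -0.3   1.1 101.1] norm 101.1
turn about tool z first -0.002
shift after turn [ -0.3   1.1 101.1]
```

View pics/t10c.png

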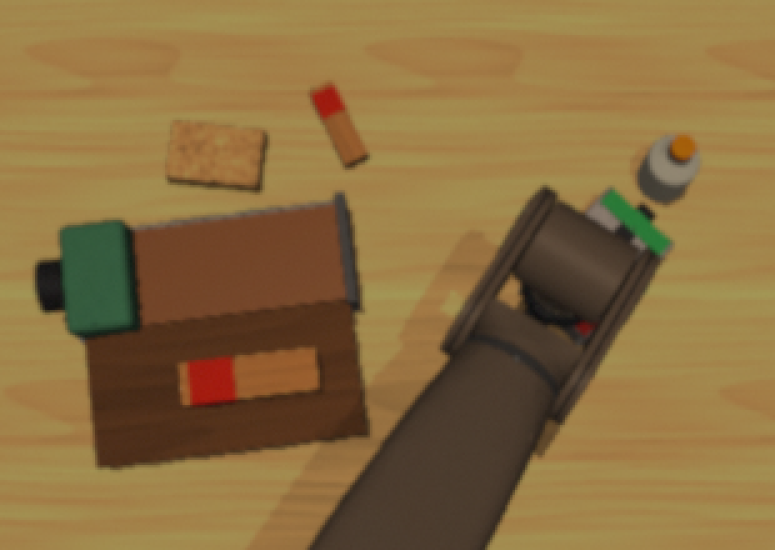

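View pics/scene10.png

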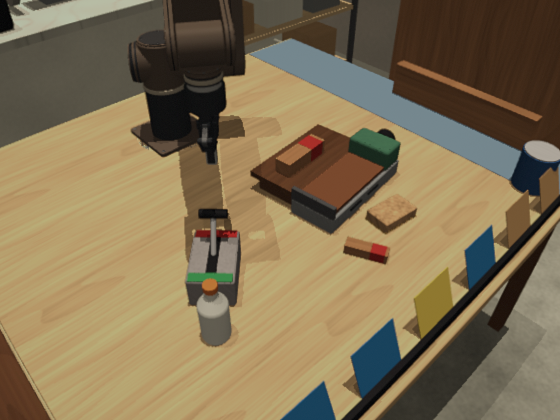

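View pics/wrist10.png

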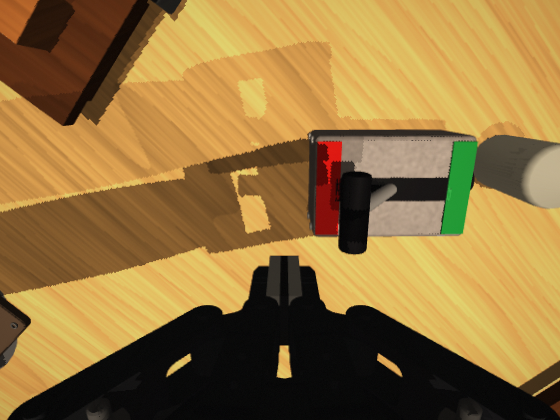

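The offcut lies flat in the middle of the side table (crop 180–320, 347–405), and the lever is still at the red end. Now the lever goes on.

```bash
python3 -m crank '0 0 50 0 0 0;0 0 51 0 0 0;0 0 0 0 0 0' && python3 -m crank '16 0 0 0 0 0;16 0 0 0 0 0;16 0 0 0 0 0;16 0 0 0 0 0;16 0 0 0 0 0' && python3 -m crank '12 0 0 0 0 0;12 0 0 0 0 0;10 0 0 0 0 0;8 0 0 0 0 0;0 0 0 0 0 0' && python3 -m crank '3 0 0 0 0 0;0 0 0 0 0 0'; python3 - <<'E'
from go import *
plan(.5997,-.2932,.135); snap('wrist','w11')
E
```

```text
time: 14.55
eef_pos: [0.4852, -0.1828, 0.1309]
tcp_rot: [0.929, -0.37, -0.005, -0.001]
contact_force: [0.1, -0.0, -0.2]
opening: -0.002
time: 15.18
eef_pos: [0.5489, -0.2428, 0.1399]
tcp_rot: [0.929, -0.37, 0.003, 0.001]
contact_force: [-1.1, 1.9, 1.9]
opening: 0.002
time: 15.8
eef_pos: [0.5768, -0.2704, 0.1349]
tcp_rot: [0.929, -0.371, 0.0, 0.0]
contact_force: [-1.0, 0.4, -0.9]
opening: 0.003
time: 16.05
eef_pos: [0.5786, -0.2719, 0.1353]
tcp_rot: [0.929, -0.37, -0.0, 0.0]
contact_force: [-1.2, 1.0, -1.1]
opening: -0.002
t 16.05 tcp [ 0.5786 -0.2719  0.1353] F [-1.2  1.  -1.1] open -0.0
yaw -0.759 tilt [-0.  0.] shift tool mm [30.   0.9  0.3] norm 30.0
```

View pics/w11.png

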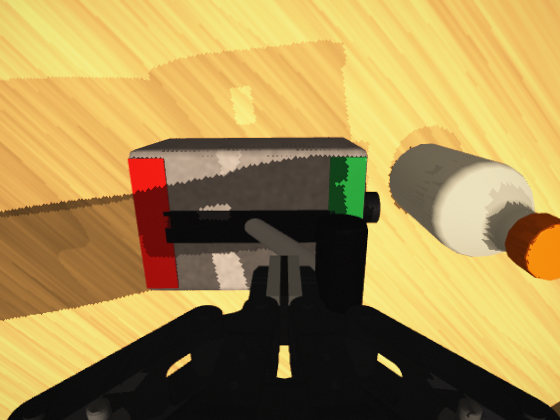

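```bash
python3 -m crank '4 0 0 0 0 0;0 0 0 0 0 0' && python3 -m crank '4 0 0 0 0 0;0 0 0 0 0 0' && python3 -m crank '3 0 0 0 0 0;0 0 0 0 0 0' && python3 -m crank '3 0 0 0 0 0;0 0 0 0 0 0'
```

```text
time: 16.35
eef_pos: [0.5817, -0.2747, 0.1353]
tcp_rot: [0.929, -0.37, -0.0, -0.0]
contact_force: [-1.5, 2.1, -0.7]
opening: -0.002
time: 16.6
eef_pos: [0.582, -0.275, 0.1351]
tcp_rot: [0.929, -0.37, -0.005, -0.002]
contact_force: [-9.4, 8.8, 4.1]
opening: 0.003
time: 16.85
eef_pos: [0.5823, -0.2751, 0.135]
tcp_rot: [0.929, -0.37, -0.009, -0.003]
contact_force: [-15.8, 12.7, 9.5]
opening: -0.003
time: 17.1
eef_pos: [0.5824, -0.2753, 0.135]
tcp_rot: [0.929, -0.37, -0.013, -0.004]
contact_force: [-22.2, 17.8, 14.3]
opening: -0.001
```

The force climbs while the tool no longer moves, so the lever is against its stop. I'll back off and check.

```bash
python3 -m crank '-12 0 0 0 0 0;-20 0 0 0 0 0;0 0 -50 0 0 0;0 0 -50 0 0 0; 0 0 0 0 0 0' && python3 -m crank '-40 0 0 0 0 0;0 0 0 0 0 0; 0 0 0 0 0 0'; python3 - <<'E'
from go import *
c,s=np.cos(-.7596),np.sin(-.7596)
snap('wrist','w12');snap('scene','s12');st()
E
```

```text
time: 17.73
eef_pos: [0.5691, -0.2622, 0.2433]
tcp_rot: [0.929, -0.37, 0.008, 0.002]
contact_force: [0.4, -0.1, -0.6]
opening: 0.001
time: 18.1
eef_pos: [0.5371, -0.2326, 0.2354]
tcp_rot: [0.929, -0.37, 0.001, 0.0]
contact_force: [0.6, 0.3, -0.2]
opening: -0.0
{'time': 18.2, 'qpos': [-0.582, 0.087, 1.7985, -0.0002, 1.2546, 0.1774], 'dq': [0.0006, 0.0033, -0.002, 0.0018, 0.007, 0.0003], 'joint_efforts': [0.1042, -32.6771, -28.873, 0.0013, 0.0007, -0.0002], 'eef_pos': [0.5373, -0.2328, 0.2355], 'tcp_rot': [0.9288, -0.3706, 0.0007, 0.0002], 'contact_force': [0.1563, -0.1951, 0.1275], 'wrist_torque': [0.0434, 0.0528, 0.0152], 'opening': 0.0039}
tool axes cols
 [[ 0.725 -0.688  0.001]
 [-0.688 -0.725 -0.001]
 [ 0.001 -0.    -1.   ]]
```

View pics/w12.png

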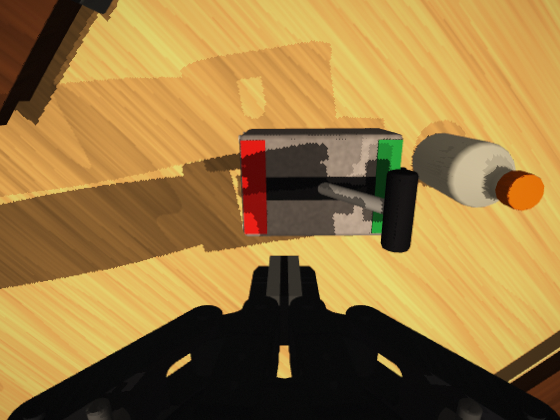

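View pics/s12.png

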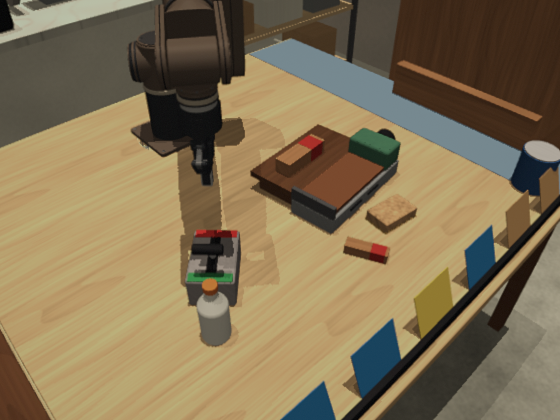

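```bash
python3 - <<'E'
from go import *
c,s=np.cos(-.7596),np.sin(-.7596)
p=atz('wrist',(400,208),.148);d=p[:2]-np.array([.5628,-.2582]);print('bar local x',1000*(c*d[0]+s*d[1]))
sa=[0.5584,0.1732];c,s=np.cos(.1248),np.sin(.1248)
for X,Y in [(180,364),(317,347),(320,390),(181,405)]:
    p=atz('top',(90+X/2.5,110+Y/2.5),.098);d=p[:2]-sa;print('offcut top corner, sander mm',np.round([1000*(c*d[0]+s*d[1]),1000*(-s*d[0]+c*d[1])]))
print(ctrl.sign_off())
E
```

```text
bar local x 48.64889581546121
offcut top corner, sander mm [-110.   41.]
offcut top corner, sander mm [-110. -108.]
offcut top corner, sander mm [-156. -106.]
offcut top corner, sander mm [-154.   44.]
the job is handed in; nothing more can be done
None
```

The job is done in the order asked and handed in at about 18 s of the 67 s allowed.

1. **Lever off:** I pushed it to the red end with the shut fingers. At the end the force rose while the tool no longer moved, and the wrist view put the bar at box x ≈ -53 mm (-51 expected).
2. **Offcut moved:** I slid the larger, belt offcut onto the side table with the open fingers, without gripping it, and straightened it as it went. It measured x -156 to -110 mm and y -108 to 44 mm in the sander's frame, well inside the table and lying flat. The lever was still off when I checked after this.
3. **Lever on:** I pushed it to the green end stop, where the force again rose without movement. After backing off, the bar was at box x ≈ +49 mm (+51 expected).

In the last pictures the glue bottle, the sanding block and the small look-alike had not moved to the eye, and the gripper was clear of everything. The largest wrist force I saw was about 32 N. No check failed. The lever readings were within about 2–3 mm of the values expected.

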